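# Set the dial carriage of a brake-disc gauge to its marked stop

### The job

Set the disc gauge: with a fingertip, press down the red plate in the middle of the grey carriage to free its brake, and keep it pressed while you push the carriage along the rail until it rests against the green stop with the white line. Then let the plate spring up so that the carriage is braked there, and take the hand away. Do not drag the carriage while the plate is up, and do not pick up, carry or knock aside any of the loose things lying about.

Things in the scene. Friction and masses are not known exactly. Their poses are not given: they have to be found in the camera images.
- rail: the measuring rail, bolted down: a blue base 110 mm wide and 460 mm long with two steel guide bars (the -x one 26 mm high above the bench, the +x one, with the brake lip, 42 mm). Origin at the centre of its underside, on the bench; its y axis runs along the rail (the sliding direction), x across it, z up
- carriage_mid (a point): the middle of the top of the sliding carriage, 56 mm above the bench: a grey square frame, 92 x 92 mm, walls 14 to 16 mm thick, around a square well of 60 x 60 mm; round steel bumpers stand out at both ends, their tips 48 mm from this point along the rail. A white-faced dial gauge (48 mm wide, top 52 mm above the bench) sticks out on the rail's +x side, its centre 92 mm from this point. Axes as the rail's
- plate_top (a point): middle of the top of the red release plate, 58 x 58 mm, lying in the carriage's well, at rest 4 mm below the frame's rim, 52 mm above the bench. It is a lever hinged in the frame's +x wall, 38 mm from this point; pressed, it tilts down against a spring: its middle needs about 13 N for 2.5 mm, 16 N for the full 7.5 mm. Released, it springs up. At rest its axes are the rail's
- carriage (a joint): position of the carriage along the rail's y axis in m, 0 at the rail's middle. With the plate up a friction brake holds the carriage (25 to 35 N would be needed to drag it); the brake eases as the plate goes down and is off once its middle is 2.5 to 3 mm down, when under 4 N moves the carriage; with the plate let up again it is braked
- release (a joint): tilt of the red plate in rad: about 0 at rest, 0.2 fully down; its middle is then lower by 38 mm times this value
- green_stop_top (a point): the middle of the top of the marked stop: a green block with a white line on top, 80 mm across the rail, 24 mm along it, clamped on the rail (immovable), its top 56 mm above the bench. It may be at either end. Axes as the rail's. When the carriage's bumper touches it, this point and carriage_mid are 60 mm apart
- black_stop_top (a point): the same point of the other stop, a plain black block of the same size, clamped near the rail's other end; not wanted now
- socket: a bright steel wrench socket standing upright beside the rail, 28 mm in diameter, 58 mm tall; loose; origin at the centre of its underside
- brake_pad: a brake pad lying beside the rail, 45 x 90 x 16 mm, green back plate with two dark friction blocks; loose; origin at the centre of its underside
- spanner: a steel spanner lying on the bench to the robot's right (-y), 200 mm long, about 20 mm high; loose; origin at the centre of its underside
- brush: a brush with a yellow handle lying on the bench to the robot's left (+y), 190 mm long, about 20 mm high; loose; origin at the centre of its underside
- spray_can: a blue spray can standing far right, 64 mm in diameter, 170 mm tall; loose; origin at the centre of its underside
- grease_jar: a grey jar with an orange cap standing far left, 72 mm in diameter, 80 mm tall; loose; origin at the centre of its underside

How it is judged:
By the outcome, as a careful person would: the job done as asked, in the order asked, and still so for the second after the job is handed in, with the robot touching nothing.
It also fails if it takes over 35 s, if anything falls off the work surface, if the arm or the gripper's body presses on something with over 40 N, if the wrist force passes 120 N, or if a joint passes its speed limit or range.

### The arm

A 6-joint arm with a two-finger parallel gripper is mounted at the origin on the work surface. World frame = base frame: x ahead of the robot, y to its left, z up, the work surface at z = 0. Lengths are in m, angles in rad, forces in N, time in s.
With the tool pointing down it reaches from about 0.25 to 0.725 m from the base axis. Payload 4 kg.
Tool frame: the origin (TCP) lies on the centre line of the jaws, within the pads' length; the fingertips stand 22 mm ahead of it and the grasp point (between the pads) lies 3 mm ahead of it; z points along the fingers, y is the line along which they close (so a half turn about z gives the same grasp; the last joint's range is limited). The gripper opens to 85 mm and grips with 20 to 120 N. Pads are 22 mm wide; open, the fingers measure 114 mm over their backs; the gripper's body (76 mm by 85 mm) begins 54 mm behind the grasp point. The pads swing forward as they close: fully open they stand 13 mm farther back than shut.
Start: joints at [-1.216, 0.241, 0.005, 1.335, 0, 1.571], TCP at [0.174, -0.469, 0.253] pointing down, gripper open.
Joint ranges: [-2.72, 2.72], [-1.05, 1.87], [-1.09, 1.28], [-1.99, 2.15], [-1.42, 1.44], [-3.14, 3.14]. Speed limits (rad/s): [2.79, 2.79, 3.14, 3.14, 3.14, 3.14].

### API

Orientations are given as a unit quaternion [x, y, z, w].
In Python, from workcell import bot gives the robot as it stands.
- The arm moves only by the shell command python3 -m inch 'ROWS'. ROWS is JSON, one flat list of numbers, 7 for each row, row after row: the shift along the world's x, y, z in mm, then the turn, a rotation vector about the world's x, y, z in rad, then the opening in per cent of the stroke, from 0 (shut) to 100 (fully open). A call has 1 to 8 rows; each row is the pose to reach, as a shift and turn from the pose commanded when the call began; what a row does not reach only later rows make up. A row lasts 1/12 s, in which the tool goes at most 41.7 mm and 7.16 degrees, less where a joint would pass 70% of its speed; a pose out of reach is approached as far as the arm can. A call with a gripper value outside its range is refused whole. The fingers move at their own pace and stop on an object; the grip force is fixed at half the most. Time passes only in rows, so rows that repeat a pose let the fingers close. It gives the time, the measured TCP pose, the force, the opening and the grip force at its end, in the units of the state.
- bot.get_obs(): the state, without advancing time (a new reading comes with each control period).
- bot.camera(name): name is "side" or "top" or "wrist"; returns the picture (420x560x3 uint8, blue, green, red); there is no depth.
- bot.camera_info(name): a dict with "intrinsics" (3x3 intrinsics, pixels), "camera_from_world" (4x4, takes a point from world to camera coordinates); the wrist camera has in their place "hand_eye" (4x4, takes a point from camera to tool coordinates, whose origin is the TCP and whose axes are the flange's). Camera axes: x right, y down, z forward; pixel columns grow to the right and rows downward; lengths in m; the calibration is good to about 2 mm. A picture is of the moment at which its call begins: read the wrist's pose just before it. camera_info takes no time and is no camera call.
- bot.job_done(): hands the job in; it is judged then, once.
Trained networks look in the newest picture that a camera, given by its name, has taken for a name from the list of things; names that differ only in an ending like _2 or _b are one class to them, and where a whole thing is asked for, a point or a joint stands for the part that bears it (a point fixed in the world has none). Each returns a list of dicts, best first, with "confidence" (0 to 1); they miss things now and then, are a little off and sometimes report something else, mostly with a low value. They report only what shows in the picture. A call takes as long as a camera call.
- bot.silhouettes(camera, target): "mask" (420x560 bool, what is visible of it) and "uv" ([column, row] in pixels, amid what is visible of it).
- bot.spot_point(camera, target): "uv" ([column, row] in pixels: a listed point, or the origin of a listed thing).
The state is a dict: "clock": time; "joint_pos": joint angles; "joint_vel": joint speeds; "tau": joint torques, N m; "eef_pos": TCP position; "tool_rot": TCP orientation; "ft_force": force on the tool from outside, world axes, zero at the start; "ft_torque": the same for the moment, N m; "grip_width": finger opening in m; "grasp_force": force on a finger pad.
Only numpy, scipy, OpenCV 4.12 (cv2) and the standard library are available. Lean on these libraries where they do the work, as an engineer would, in place of code of your own. Each camera call takes 0.05 s, during which the arm holds its last target. There are 200 camera calls.

## Working session

There is one attempt and no reset: what is moved stays moved. The work goes in short steps, Python scripts to look and compute and a shell command to move; the robot and the scene stay as the last step left them, time stands still between calls to the robot, and variables do not carry over. Pictures are saved under pics/ and viewed, at most 10 in all, crops included, and the job is handed in when it is done.

```bash
mkdir -p pics; cat > h.py <<'E'
import numpy as np,cv2
from workcell import bot
def ray(cam,uv):
    i=bot.camera_info(cam);K=np.array(i["intrinsics"]);T=np.linalg.inv(np.array(i["camera_from_world"]))
    d=T[:3,:3]@np.linalg.inv(K)@np.array([uv[0],uv[1],1.]);return T[:3,3],d
def at(cam,uv,z):
    o,d=ray(cam,uv);return o+d*(z-o[2])/d[2]
E
python3 - <<'E'
from h import *
o=bot.get_obs();print(o["clock"],o["eef_pos"],o["tool_rot"],o["grip_width"])
a=bot.camera("top");b=bot.camera("side")
cv2.imwrite("pics/top.png",a);cv2.imwrite("pics/side.png",b)
for n,z in [("rail",0),("carriage_mid",.056),("plate_top",.052),("green_stop_top",.056),("black_stop_top",.056),("socket",0),("brake_pad",0)]:
    for c in ("top","side"):
        for r in bot.spot_point(c,n)[:2]: print(n,c,np.round(r["uv"]),round(r["confidence"],2),np.round(at(c,r["uv"],z),4))
E
```

```text
0.0 [ 0.17348946 -0.46829425  0.25240032] [ 9.84306969e-01  1.76461507e-01 -2.01903008e-04 -1.04201109e-03] 0.08486882817028665
rail top [300. 223.] 0.91 [ 0.5014 -0.0794  0.    ]
rail side [287. 240.] 0.95 [ 0.5031 -0.0516  0.    ]
carriage_mid top [287. 222.] 0.59 [ 0.4959 -0.0392  0.056 ]
carriage_mid side [285. 220.] 0.82 [ 0.5007 -0.0348  0.056 ]
plate_top top [284. 217.] 0.56 [ 0.5114 -0.0306  0.052 ]
plate_top side [284. 217.] 0.78 [ 0.5025 -0.0147  0.052 ]
plate_top side [247. 235.] 0.43 [ 0.3917 -0.0859  0.052 ]
green_stop_top top [247. 233.] 0.53 [0.4687 0.0783 0.056 ]
green_stop_top side [268. 202.] 0.78 [0.4626 0.0681 0.056 ]
black_stop_top top [344. 206.] 0.71 [ 0.5364 -0.2084  0.056 ]
black_stop_top top [246. 233.] 0.67 [0.4692 0.0824 0.056 ]
black_stop_top side [314. 257.] 0.77 [ 0.5532 -0.2093  0.056 ]
socket top [326. 245.] 0.5 [ 0.431  -0.1564  0.    ]
socket top [246. 234.] 0.3 [0.4756 0.0854 0.    ]
socket side [268. 266.] 0.56 [ 0.4402 -0.1602  0.    ]
brake_pad top [279. 264.] 0.91 [ 0.3813 -0.0102  0.    ]
brake_pad side [244. 235.] 0.55 [ 0.3868 -0.0114  0.    ]
```

```bash
python3 - <<'E'
import cv2
a=cv2.imread("pics/top.png")[150:310,190:400];cv2.imwrite("pics/topc.png",cv2.resize(a,None,fx=3.7,fy=3.7,interpolation=2))
E
```

```text
(no output)
```

View pics/topc.png

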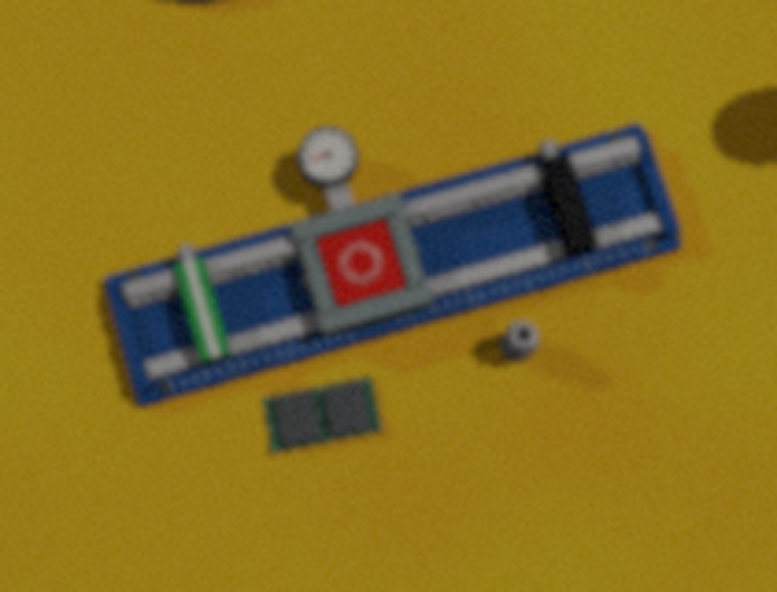

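View pics/side.png

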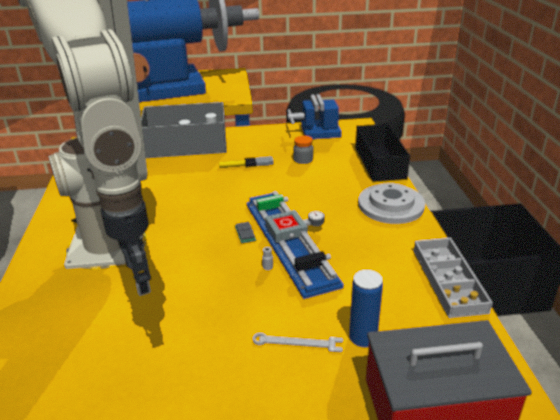

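```bash
python3 - <<'E'
from h import *
from scipy.spatial.transform import Rotation as R
c=at("top",(190+361/3.7,150+262/3.7),.052);g=at("top",(190+201/3.7,150+308/3.7),.056);b=at("top",(190+568/3.7,150+205/3.7),.056)
print(c,g,b);u=(g-b)/np.linalg.norm(g-b);print("u",u,np.degrees(np.arctan2(u[1],u[0])),"dist",(g-c)@u, np.linalg.norm(g-b))
o=bot.get_obs();M=R.from_quat(o["tool_rot"]).as_matrix();print(M.round(3),o["joint_pos"].round(3) if hasattr(o["joint_pos"],'round') else o["joint_pos"])
print("to above mm",(c+[0,0,.16]-o["eef_pos"])*1000)
E
```

```text
[ 0.50044481 -0.04114947  0.052     ] [0.46800947 0.08639144 0.056     ] [ 0.53908252 -0.20777717  0.056     ]
u [-0.23484922  0.97203181  0.        ] 103.58273496987879 dist 0.1315912385944172 0.3026326973856853
[[ 0.938  0.347  0.   ]
 [ 0.347 -0.938 -0.   ]
 [-0.     0.    -1.   ]] [-1.216  0.241  0.005  1.335 -0.     1.571]
to above mm [326.75263937 427.71638788 -41.34170302]
```

```bash
python3 -m inch '[38,-0,0,0,0,-0.06,0, 60,40,0,0,0,-0.117,0, 80,75,0,0,0,-0.117,0, 105,108,0,0,0,-0.117,0, 130,140,0,0,0,-0.117,0, 155,173,0,0,0,-0.117,0, 180,205,0,0,0,-0.117,0, 205,237,0,0,0,-0.117,0]'
python3 -m inch '[24,32,0,0,0,0,0, 48,64,0,0,0,0,0, 72,95,0,0,0,0,0, 92,125,-10,0,0,0,0, 110,155,-20,0,0,0,0, 118,178,-30,0,0,0,0, 121,190,-38,0,0,0,0, 121,190,-38,0,0,0,0]'
cat >> h.py <<'E'
from scipy.spatial.transform import Rotation as R
def wat(o,uv,z):
    i=bot.camera_info("wrist");K=np.array(i["intrinsics"]);H=np.array(i["hand_eye"]);M=R.from_quat(o["tool_rot"]).as_matrix()
    p=M@H[:3,3]+o["eef_pos"];d=M@H[:3,:3]@np.linalg.inv(K)@np.array([uv[0],uv[1],1.]);return p+d*(z-p[2])/d[2]
E
python3 - <<'E'
from h import *
o=bot.get_obs();print(o["clock"],o["eef_pos"],o["tool_rot"],o["grip_width"],o["ft_force"])
a=bot.camera("wrist");cv2.imwrite("pics/w1.png",a)
for n,z in [("carriage_mid",.056),("plate_top",.052),("green_stop_top",.056)]:
    for r in bot.spot_point("wrist",n)[:2]: print(n,np.round(r["uv"]),round(r["confidence"],2),wat(o,r["uv"],z).round(4))
E
```

```text
clock: 1.47
eef_pos: [0.3796, -0.2301, 0.2536]
tool_rot: [0.993, 0.119, 0.0, 0.0]
ft_force: [-0.1, -0.8, -0.1]
grip_width: 0.0001
grasp_force: 0.0
clock: 2.13
eef_pos: [0.4991, -0.0395, 0.2133]
tool_rot: [0.993, 0.121, -0.002, -0.001]
ft_force: [-0.8, -0.6, -0.8]
grip_width: -0.0001
grasp_force: 0.0
2.1333 [ 0.49908823 -0.03948287  0.21328713] [ 9.92698148e-01  1.20610797e-01 -1.75061487e-03 -5.98218535e-04] -0.00011799484609479139 [-0.75392847 -0.63568818 -0.79987962]
carriage_mid [286. 194.] 0.97 [ 0.502 -0.041  0.056]
plate_top [282. 195.] 0.72 [ 0.4993 -0.0385  0.052 ]
green_stop_top [121. 194.] 0.64 [0.4705 0.0872 0.056 ]
```

View pics/w1.png

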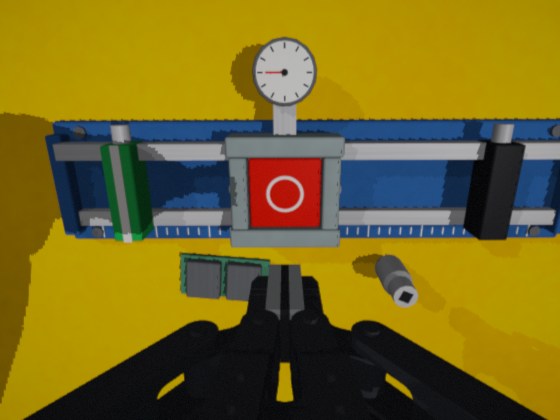

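```bash
python3 -m inch '[-2,-1,-35,0,0,0,0, -6,-3,-70,0,0,0,0, -6,-3,-100,0,0,0,0, -6,-3,-120,0,0,0,0, -6,-3,-132,0,0,0,0, -6,-3,-132,0,0,0,0]'
python3 - <<'E'
from h import *
o=bot.get_obs();print(o["clock"],o["eef_pos"],R.from_quat(o["tool_rot"]).as_rotvec())
cv2.imwrite("pics/w2.png",bot.camera("wrist"))
E
```

```text
clock: 2.83
eef_pos: [0.4914, -0.0462, 0.0812]
tool_rot: [0.993, 0.117, -0.002, -0.0]
ft_force: [-0.4, 0.4, -0.2]
grip_width: -0.0004
grasp_force: 0.0
2.8333 [ 0.49138579 -0.04618705  0.08115814] [-3.11915461 -0.36837305  0.00753643]
```

View pics/w2.png

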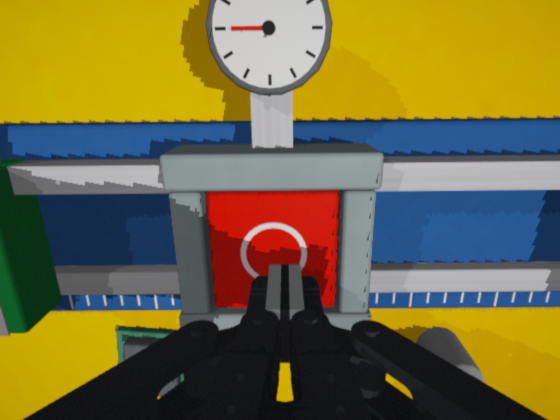

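```bash
python3 -m inch '[1,3,0,0,0,0,0, 2,4,-3,0,0,0,0, 2,4,-6,0,0,0,0, 2,4,-8,0,0,0,0, 2,4,-10,0,0,0,0, 2,4,-11,0,0,0,0, 2,4,-11,0,0,0,0]'
```

```text
clock: 3.47
eef_pos: [0.4958, -0.0409, 0.0729]
tool_rot: [0.993, 0.119, 0.0, 0.0]
ft_force: [-2.1, -0.5, 6.2]
grip_width: 0.0002
grasp_force: 3.1
```

```bash
python3 -m inch '[0,0,-2,0,0,0,0, 0,0,-4,0,0,0,0, 0,0,-5,0,0,0,0, 0,0,-6,0,0,0,0, 0,0,-6,0,0,0,0]'
```

```text
clock: 3.88
eef_pos: [0.4946, -0.0412, 0.0675]
tool_rot: [0.993, 0.118, -0.001, 0.0]
ft_force: [-7.2, -0.3, 13.6]
grip_width: -0.0001
grasp_force: 7.3
```

```bash
python3 -m inch '[0,0,-1,0,0,0,0, 0,0,-2,0,0,0,0, 0,0,-2,0,0,0,0]'
python3 - <<'E'
from h import *
cv2.imwrite("pics/w3.png",bot.camera("wrist"))
E
```

```text
clock: 4.13
eef_pos: [0.4944, -0.0413, 0.0662]
tool_rot: [0.993, 0.118, -0.001, 0.001]
ft_force: [-8.1, -1.0, 17.2]
grip_width: -0.0001
grasp_force: 9.3
```

View pics/w3.png

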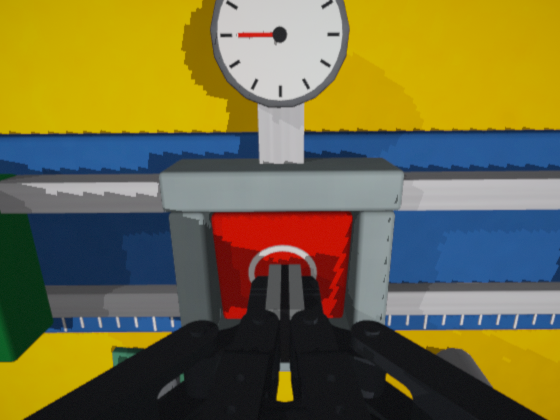

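```bash
python3 -m inch '[-0.5,2,0,0,0,0,0, -1.2,5,0,0,0,0,0, -2.1,9,0,0,0,0,0, -3.1,13,0,0,0,0,0, -3.8,16,0,0,0,0,0]'
python3 - <<'E'
from h import *
o=bot.get_obs();print(o["ft_force"]);a=bot.camera("wrist")
for n,z in [("carriage_mid",.056),("green_stop_top",.056)]:
    for r in bot.spot_point("wrist",n)[:2]: print(n,np.round(r["uv"]),round(r["confidence"],2),wat(o,r["uv"],z).round(4))
E
```

```text
clock: 4.6
eef_pos: [0.4906, -0.0259, 0.0662]
tool_rot: [0.993, 0.118, -0.001, 0.001]
ft_force: [-8.6, -3.8, 17.7]
grip_width: -0.0001
grasp_force: 9.5
[-8.61895911 -3.77567241 17.73683203]
```

```bash
python3 -m inch '[-0.7,3,0,0,0,0,0, -1.9,8,0,0,0,0,0, -3.1,13,0,0,0,0,0, -4.3,18,0,0,0,0,0, -5.5,23,0,0,0,0,0, -6.5,27,0,0,0,0,0, -7,29,0,0,0,0,0, -7,29,0,0,0,0,0]'
python3 - <<'E'
from h import *
cv2.imwrite("pics/w4.png",bot.camera("wrist"))
E
```

```text
clock: 5.42
eef_pos: [0.4832, 0.0037, 0.0661]
tool_rot: [0.993, 0.119, -0.001, 0.001]
ft_force: [-8.6, -2.2, 18.5]
grip_width: -0.0001
grasp_force: 10.1
```

View pics/w4.png

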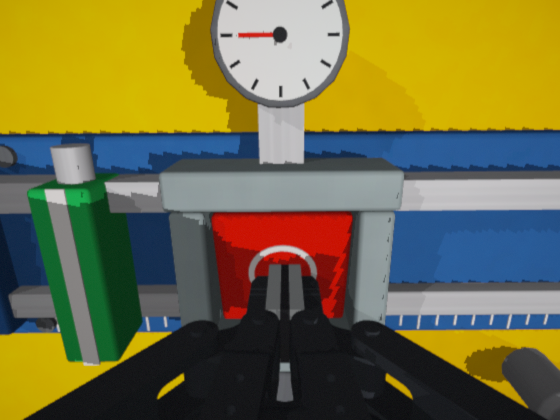

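```bash
python3 -m inch '[-0.7,3,0,0,0,0,0, -1.9,8,0,0,0,0,0, -3.1,13,0,0,0,0,0, -4.1,17,0,0,0,0,0, -4.8,20,0,0,0,0,0, -5,21,0,0,0,0,0, -5.2,22,0,0,0,0,0, -5.5,23,0,0,0,0,0]'
```

```text
clock: 6.13
eef_pos: [0.4776, 0.0261, 0.0661]
tool_rot: [0.993, 0.118, -0.001, 0.001]
ft_force: [-9.9, -3.8, 19.1]
grip_width: -0.0001
grasp_force: 10.5
```

```bash
python3 -m inch '[-0.2,1,0,0,0,0,0, -0.5,2,0,0,0,0,0, -0.5,2,0,0,0,0,0]'
python3 -m inch '[-0.2,1,0,0,0,0,0, -0.5,2,0,0,0,0,0, -0.5,2,0,0,0,0,0]'
python3 - <<'E'
from h import *
cv2.imwrite("pics/w5.png",bot.camera("wrist"))
E
```

```text
clock: 6.38
eef_pos: [0.4772, 0.0278, 0.0661]
tool_rot: [0.993, 0.118, -0.001, 0.002]
ft_force: [-9.0, -5.0, 19.3]
grip_width: 0.0002
grasp_force: 10.5
clock: 6.63
eef_pos: [0.4771, 0.0283, 0.0661]
tool_rot: [0.993, 0.118, -0.001, 0.003]
ft_force: [-8.7, -9.3, 18.7]
grip_width: 0.0
grasp_force: 10.2
```

View pics/w5.png

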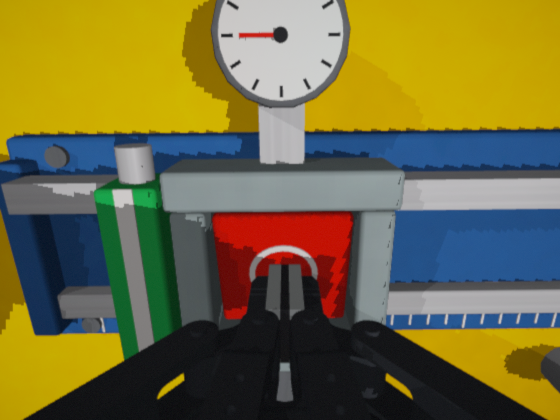

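```bash
python3 -m inch '[0,0,-0.3,0,0,0,0, 0,0,2,0,0,0,0, 0,0,5,0,0,0,0, 0,0,9,0,0,0,0, 0,0,16,0,0,0,0, 0,0,35,0,0,0,0, 0,0,65,0,0,0,0, 0,0,100,0,0,0,0]'
python3 -m inch '[-10,0,20,0,0,0,0, -20,0,35,0,0,0,0, -20,0,40,0,0,0,0, -20,0,40,0,0,0,0, -20,0,40,0,0,0,0]'
python3 - <<'E'
from h import *
o=bot.get_obs();print(o["clock"],o["ft_force"],o["joint_vel"])
cv2.imwrite("pics/w6.png",bot.camera("wrist"))
p={}
for n,z in [("carriage_mid",.056),("green_stop_top",.056)]:
    for r in bot.spot_point("wrist",n)[:1]: p[n]=wat(o,r["uv"],z);print(n,r["uv"],r["confidence"],p[n])
if len(p)==2: d=p["green_stop_top"]-p["carriage_mid"];print(np.linalg.norm(d))
E
```

```text
clock: 7.35
eef_pos: [0.4766, 0.0313, 0.1637]
tool_rot: [0.993, 0.119, -0.002, -0.0]
ft_force: [0.7, 0.4, 0.3]
grip_width: 0.0002
grasp_force: 0.0
clock: 7.77
eef_pos: [0.4586, 0.0313, 0.2038]
tool_rot: [0.993, 0.119, 0.0, -0.0]
ft_force: [-0.6, -0.6, -0.9]
grip_width: 0.0002
grasp_force: 0.0
7.7667 [-0.57422254 -0.57201922 -0.90083579] [-0.00080088  0.02191766 -0.01647912 -0.00110962 -0.00095084 -0.00111233]
carriage_mid [295.1, 169.9] 0.85 [0.48423407 0.02836508 0.056     ]
green_stop_top [213.9, 168.7] 0.57 [0.47072597 0.08790838 0.056     ]
0.06105631259388041
```

View pics/w6.png

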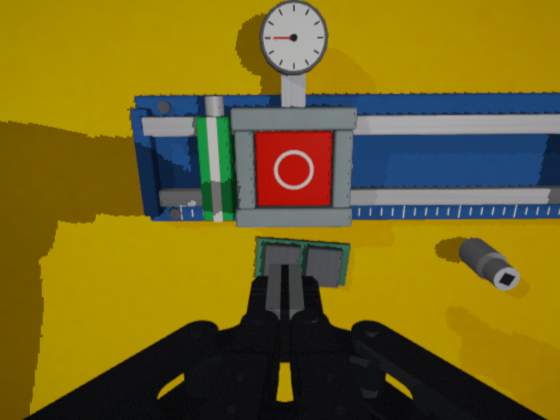

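The carriage (plate centre at 294,169) sits against the green stop (215,168). The plate is up, and the pad and socket look untouched. The measured spacing is 61 mm, against 60 mm at contact.

```bash
python3 -c "
from workcell import bot
print(bot.job_done())"
```

```text
the job is handed in; nothing more can be done
None
```

The job is handed in: the carriage is braked against the green stop with the plate up, the hand is clear, and the brake pad and socket beside the rail look undisturbed. It took about 8 s of robot time; no verdict was returned.

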